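# Pack the hand-held tester into its case and clamp the lid

### The job

Pack the long grey hand-held tester away in the open black case: lay it face up and lengthwise in the empty compartment, set down rather than dropped, then close the lid fully and, only after that, swing the steel hold-down bar over until it lies flat on the lid. Leave the charger in the case and the other things on the bench where they are.

Things in the scene. Friction and masses are not known exactly. Their poses are not given: they have to be found in the camera images.
- tester: Grey plastic hand-held tester, a block 130 long (its x) x 50 wide (its y) x 40 high (z, up when face up; a dial and small screen on top stand up to 3 mm higher). Origin: centre of the underside. About 0.2 to 0.4 kg. Lies face up on the bench at any yaw, in one of three places at the robot's left. The longest of the grey blocks.
- case: Open black case fixed to the bench, 235 (its x) x 150 (y) x 60 high, walls and floor 5 thick. Origin: centre of underside. A wall at x = 0, as high as the rim, makes two compartments 110 (x) x 140 (y), 55 deep, centred at x = -57.5 and +57.5. Lid hinged along the +y rim. Two steel bracket cheeks for the bar stand outside the -y wall: x -26 to 26, y -99 to -75, up to z 86.
- pad: Thin grey felt pad, 100 (its x, parallel to the case's x) x 130 (its y) x 3 thick, fixed on the floor of the empty compartment, centred in it. Origin: centre of its underside, 5 above the bench. The tester goes on it with its long side along the pad's y, either end first.
- charger: Grey block 85 x 90 x 42 high (bystander, loose) in the middle of the other compartment. Origin: centre of the underside. Which compartment it is in varies.
- lid (a joint): Lid angle, rad: 0 shut (rests on the rim), 1.57 upright, at most 2.1 (leaning outwards). Starts wide open. Plain plate 235 (along the hinge) x 150 x 8 thick, no handle. Its stiff hinge (0.38 N m friction, plus the lid's 0.35 kg) holds it where it is left: push it all the way, about 4 N at 100 mm from the hinge.
- lid_hinge (a point): Middle of the lid's hinge line: case y = +75, z = 60.5, parallel to the case's x. It lies on the lid's inner face (the underside when shut); the outer face is 8 farther out.
- lid_edge (a point): Middle of the lid's free edge, halfway through its thickness: 150 mm from the hinge line. Its z axis is normal to the lid and points out of the outer face (up when shut), its y axis points from the free edge to the hinge.
- bar (a joint): Angle of the steel hold-down bar, rad: 0 lying flat just above the shut lid (its top then 83 above the bench), 1.57 upright, at most 2.5 (leaning outwards). Starts leaning outwards. Flat bar 120 long, 26 wide, 10 thick, in the middle of the case's length (x = 0). Friction of 0.15 N m holds it where it is left; no spring or snap.
- bar_hinge (a point): Middle of the bar's hinge line: case x = 0, y = -87, z = 78, parallel to the case's x, in the middle of the bar's thickness. Closing, the bar swings up and over towards the case's +y.
- bar_end (a point): Middle of the free end of the bar, 120 mm from its hinge line. Its y axis points along the bar away from the hinge, its z axis out of the face that is uppermost when the bar lies flat.
- adapter: Grey block 80 x 56 x 40 high (bystander, loose) on the bench at the robot's left. Origin: centre of the underside.
- tray: Small open black tray of screws 75 x 58 x 28 high (bystander, loose) on the bench at the robot's left. Origin: centre of the underside.
- can: Upright spray can, 56 diameter, 150 high (bystander, loose) on the bench right of the case. Origin: centre of the underside.
There are look-alikes about, which are no part of the job. Leave any red or yellow look-alike of the tester alone.

How it is judged:
By the outcome, as a careful person would: the job done as asked, in the order asked, and still so for the second after the job is handed in, with the robot touching nothing.
It also fails if it takes over 59 s, if anything falls off the work surface, if the arm or the gripper's body presses on something with over 40 N, if the wrist force passes 120 N, or if a joint passes its speed limit or range.

### The arm

A 6-joint arm with a two-finger parallel gripper is mounted at the origin on the work surface. World frame = base frame: x ahead of the robot, y to its left, z up, the work surface at z = 0. Lengths are in mm, angles in rad, forces in N, time in s.
With the tool pointing down it reaches from about 350 to 975 mm from the base axis. Payload 7.1 kg.
Tool frame: the origin (TCP) lies midway between the tips of the shut fingers; the grasp point (between the pads) lies 19 mm behind it; z points along the fingers, y is the line along which they close (so a half turn about z gives the same grasp; the last joint's range is limited). The gripper opens to 88 mm and grips with 3 to 60 N. Pads are 20 mm wide; open, the fingers measure 115 mm over their backs; the gripper's body (75 mm by 178 mm) begins 61 mm behind the grasp point.
Start: joints at [1.221, 0.423, 1.63, -0, 1.089, -0.019], TCP at [202.968, 591.108, 222.675] pointing down, gripper open.
Joint ranges: [-3, 3], [-0.9, 2.11], [0.09, 2.58], [-1.31, 4.45], [0.11, 2.69], [-2.54, 2.54]. Speed limits (rad/s): [2.39, 2.39, 3.01, 3.14, 3.14, 3.14].

### API

Orientations are given as a rotation vector (axis times angle).
In Python, from workcell import get_obs, get_image, camera_params, close_job gives the robot as it stands.
- The arm moves only by the shell command python3 -m creep 'ROWS' [OPENING]. ROWS is a JSON object of lists of equal length, an entry for each row: "delta_pos": the shift along the tool's x, y, z in m, a list of three; "twist": the turn, a rotation vector about the tool's x, y, z in degrees, a list of three. A call has 1 to 20 rows; each row shifts and turns the commanded pose from where the row before left it, along the tool's axes as they then stand; what a row does not reach is not made up. A row lasts 1/12 s, in which the tool goes at most 41.7 mm and 7.16 degrees, less where a joint would pass 70% of its speed; a pose out of reach is approached as far as the arm can. A call with a gripper value outside its range is refused whole. OPENING is the opening, from 0 (shut) to 1 (fully open), set as the call begins (- or left out, the last holds). The fingers move at their own pace and stop on an object; the grip force is fixed at half the most. Time passes only in rows, so rows that do not move let the fingers close. It gives the time, the measured TCP pose, the force, the opening and the grip force at its end, in the units of the state.
- get_obs(): the state, without advancing time (a new reading comes with each control period).
- get_image(name): name is "scene" or "top" or "wrist"; returns (picture, depth): 420x560x3 uint8, red, green, blue; 420x560 float32, mm along the optical axis (not along the pixel's ray), 0 where there is no reading.
- camera_params(name): a dict with "camera_matrix" (3x3 intrinsics, pixels), "extrinsics" (4x4, takes a point from camera to world coordinates). Camera axes: x right, y down, z forward; pixel columns grow to the right and rows downward; lengths in mm; the calibration is good to about 2 mm. A picture is of the moment at which its call begins: read the wrist's pose just before it. camera_params takes no time and is no camera call; for the wrist camera it gives the pose at the moment of the call.
- close_job(): hands the job in; it is judged then, once.
The state is a dict: "t": time; "qpos": joint angles; "qvel": joint speeds; "joint_torque": joint torques, N m; "ee_pos": TCP position; "orientation": TCP orientation; "ft_force": force on the tool from outside, world axes, zero at the start; "moment": the same for the moment, N m; "width": finger opening in mm; "grasp_force": force on a finger pad.
Only numpy, scipy, OpenCV 4.12 (cv2) and the standard library are available. Lean on these libraries where they do the work, as an engineer would, in place of code of your own. Each camera call takes 0.05 s, during which the arm holds its last target. There are 200 camera calls.

## Working session

There is one attempt and no reset: what is moved stays moved. The work goes in short steps, Python scripts to look and compute and a shell command to move; the robot and the scene stay as the last step left them, time stands still between calls to the robot, and variables do not carry over. Pictures are saved under pics/ and viewed, at most 10 in all, crops included, and the job is handed in when it is done.

```bash
mkdir -p pics; ls
python3 - <<'E'
from workcell import *
import cv2,numpy as np,pickle
o=get_obs();print(o)
D={}
for n in("scene","top"):
    im,d=get_image(n);p=camera_params(n);D[n]=(im,d,p);print(n,p)
    cv2.imwrite(f"pics/{n}0.png",im[:,:,::-1])
pickle.dump(D,open("d0.pkl","wb"))
E
```

```text
pics
{'t': 0.0, 'qpos': array([ 1.22101421e+00,  4.23847451e-01,  1.63073033e+00, -1.04730178e-05,
        1.08859064e+00, -1.89798872e-02]), 'qvel': array([-6.81814449e-04,  6.14094003e-04,  1.30012967e-03, -1.56047451e-04,
        5.51033763e-05,  3.44017709e-04]), 'joint_torque': array([ 6.03120388e-04, -5.44641423e+01, -2.73673242e+01,  6.45916373e-02,
        2.27079412e-02, -1.54247700e-04]), 'ee_pos': array([202.76828748, 590.5787237 , 221.88172918]), 'orientation': array([-5.17203141e-01, -3.09844179e+00,  2.43570590e-03]), 'ft_force': array([ 0.53269307,  0.13402266, -0.60300755]), 'moment': array([ 0.03292169, -0.01086801,  0.02079418]), 'grasp_force': 0.0, 'width': 87.70857950795424}
scene {'camera_matrix': array([[501.07296733,   0.        , 277.06478544],
       [  0.        , 501.07296733, 214.27670155],
       [  0.        ,   0.        ,   1.        ]]), 'extrinsics': array([[ 5.65613066e-01,  4.38883669e-01, -6.98185494e-01,
         1.39607507e+03],
       [ 8.24447825e-01, -3.20618160e-01,  4.66357995e-01,
        -5.43021271e+02],
       [-1.91740406e-02, -8.39395687e-01, -5.43182507e-01,
         8.35689778e+02],
       [ 0.00000000e+00,  0.00000000e+00,  0.00000000e+00,
         1.00000000e+00]])}
top {'camera_matrix': array([[523.85767847,   0.        , 283.82890396],
       [  0.        , 523.85767847, 211.75962603],
       [  0.        ,   0.        ,   1.        ]]), 'extrinsics': array([[ 2.94076690e-02, -9.89954840e-01,  1.38291732e-01,
         2.23400654e+02],
       [-9.99536516e-01, -3.02133052e-02, -3.72957050e-03,
         9.34793912e+01],
       [ 7.87035667e-03, -1.38117958e-01, -9.90384515e-01,
         1.57954713e+03],
       [ 0.00000000e+00,  0.00000000e+00,  0.00000000e+00,
         1.00000000e+00]])}
```

View pics/scene0.png

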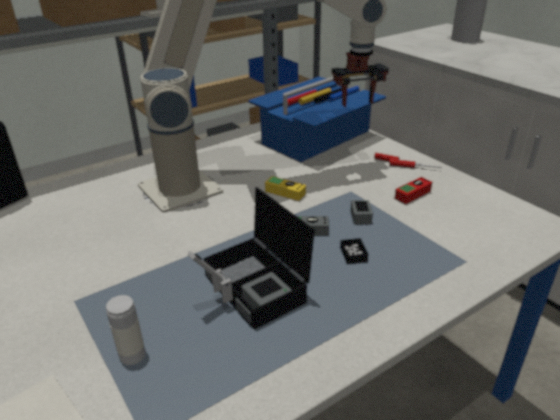

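View pics/top0.png

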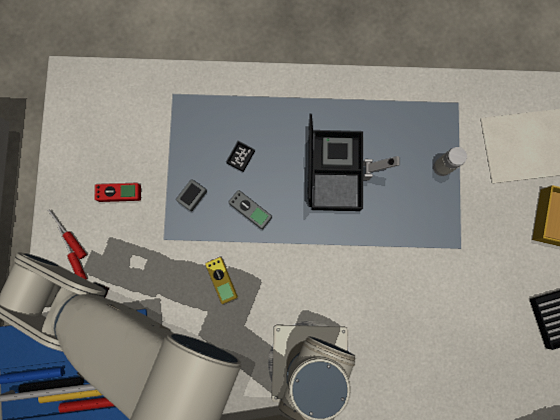

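The scene view shows the black case around (262,280), with the charger at (265,290), the can at (125,330), the adapter at (361,212) and the tester at (316,224).

In the top view, these could be taken for the tester:
- Grey block with dial and green screen at (250,209), the longest grey block. This is my choice.
- Adapter at (191,195), shorter, with no dial.
- Charger at (338,151), inside the case.
- Yellow look-alike at (221,280) and red look-alike at (118,191). I'll leave both alone.

The empty compartment is at (336,190).

```bash
cat > h.py <<'E'
import numpy as np,cv2,pickle
from scipy.spatial.transform import Rotation as R
def cloud(d,p):
    K=p["camera_matrix"];T=p["extrinsics"];v,u=np.indices(d.shape)
    P=np.stack([(u-K[0,2])/K[0,0]*d,(v-K[1,2])/K[1,1]*d,d],-1)
    return P@T[:3,:3].T+T[:3,3]
def ray(uv,p,z):
    K=p["camera_matrix"];T=p["extrinsics"];uv=np.atleast_2d(uv).astype(float)
    r=np.c_[(uv-K[:2,2])/K[0,0],np.ones(len(uv))]@T[:3,:3].T
    return T[:3,3]+r*((z-T[2,3])/r[:,2])[:,None]
def proj(X,p):
    K=p["camera_matrix"];T=p["extrinsics"];c=(np.atleast_2d(X)-T[:3,3])@T[:3,:3]
    return c[:,:2]/c[:,2:]*K[0,0]+K[:2,2]
def rect(P):
    r=cv2.minAreaRect(P[:,:2].astype(np.float32));b=cv2.boxPoints(r)
    e=b[1]-b[0],b[2]-b[1];l=max(e,key=np.linalg.norm)
    return np.round(r[0],1),np.round(r[1],1),round(np.degrees(np.arctan2(l[1],l[0]))%180,1)
E
python3 - <<'E'
from h import *
D=pickle.load(open("d0.pkl","rb"))
for n in D:
    im,d,p=D[n];P=cloud(d,p);ok=(d>0)&(P[...,0]>150)&(P[...,0]<800)&(P[...,1]>-420)&(P[...,1]<620)
    bench=ok&(np.abs(P[...,2])<15);print(n,"bench z",np.median(P[bench][:,2]))
    m=(ok&(P[...,2]>22)&(P[...,2]<300)).astype(np.uint8)
    k,l,s,c=cv2.connectedComponentsWithStats(m)
    for i in range(1,k):
        if s[i,4]>60:
            Q=P[l==i];print(np.round(c[i]),s[i,4],rect(Q),"z",np.round(np.percentile(Q[:,2],[5,50,95])))
im,d,p=D["top"];c=im[180:240,215:290,::-1];cv2.imwrite("pics/crop.png",cv2.resize(c,None,fx=7,fy=7,interpolation=cv2.INTER_CUBIC))
E
```

```text
scene bench z 0.9478957943500745
[344.  95.] 117 (array([188.6, 538.6]), array([31.6, 19.4]), np.float32(3.6)) z [229. 263. 295.]
[285. 186.] 484 (array([236.8, 265.3]), array([132.7,  57.3]), np.float32(24.7)) z [24. 39. 43.]
[410. 189.] 378 (array([493.4, 571. ]), array([ 55.3, 100.3]), np.float32(92.8)) z [24. 39. 44.]
[269. 260.] 7983 (array([565.3,  18.3]), array([253.1, 484.7]), np.float32(96.6)) z [ 29.  60. 199.]
[361. 209.] 378 (array([489.5, 366.3]), array([56.1, 86.8]), np.float32(145.8)) z [24. 40. 43.]
[354. 248.] 182 (array([613.9, 226.7]), array([59.7, 82.5]), np.float32(153.4)) z [23. 27. 30.]
[126. 326.] 1623 (array([ 603.8, -393.5]), array([54.5, 55.5]), np.float32(150.2)) z [ 32. 109. 151.]
top bench z -0.23391989417677905
[342. 165.] 1787 (array([571.7, -96.6]), array([238.1, 250.7]), np.float32(90.5)) z [ 29.  62. 210.]
[336. 152.] 864 (array([628. , -65.2]), array([87.6, 88.2]), np.float32(90.6)) z [38. 46. 52.]
[450. 160.] 591 (array([ 595.4, -391.7]), array([52.6, 55.1]), np.float32(96.2)) z [ 38. 137. 153.]
[190. 194.] 519 (array([483.6, 369. ]), array([58.4, 79.6]), np.float32(144.4)) z [32. 39. 46.]
[122. 191.] 565 (array([486.9, 572.1]), array([51.2, 95. ]), np.float32(92.5)) z [29. 39. 46.]
[249. 209.] 737 (array([445.3, 190.6]), array([130. ,  50.4]), np.float32(53.7)) z [33. 39. 45.]
[221. 280.] 785 (array([233. , 267.2]), array([130.3,  50.8]), np.float32(24.8)) z [32. 39. 45.]
```

View pics/crop.png

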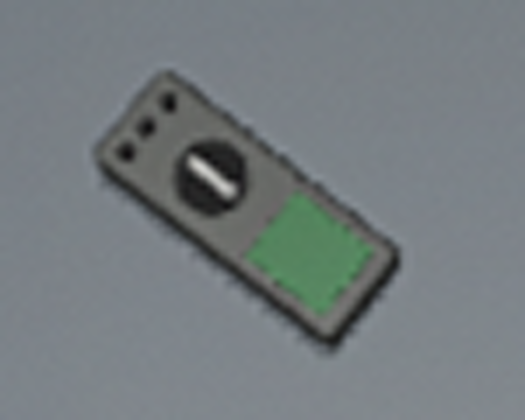

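The crop shows a grey tester with a dial at (210,178) and a green screen at (315,250). It measures 130 x 50 and 39 high at (445,191), heading 53.7°, so the choice holds. Next I move above it for a wrist view.

```bash
cat >> h.py <<'E'
def go(pos,yaw=None):
    """total shift along present tool axes (m) and tool-twist (deg) to reach world pos, tool y at yaw, pointing down"""
    from workcell import get_obs
    o=get_obs();M=R.from_rotvec(o["orientation"])
    print("t",o["t"],"pos",o["ee_pos"].round(1),"yaw y",round(np.degrees(np.arctan2(*M.as_matrix()[[1,0],1])),1),"F",o["ft_force"].round(1),"w",round(o["width"],1))
    print("shift",(M.inv().apply(np.array(pos)-o["ee_pos"])/1e3).round(4))
    if yaw is not None:
        a=np.radians(yaw);y=np.array([np.cos(a),np.sin(a),0]);z=np.array([0,0,-1.]);
        T=R.from_matrix(np.c_[np.cross(y,z),y,z]);print("twist",np.degrees((M.inv()*T).as_rotvec()).round(2))
E
python3 -c "
from h import *
go([445,191,222],-36.3)"
python3 -m creep '{"delta_pos":[[-0.0256,-0.0214,0],[-0.0256,-0.0214,0],[-0.0256,-0.0214,0],[-0.0256,-0.0214,0],[-0.0256,-0.0214,0],[-0.0256,-0.0214,0],[-0.0256,-0.0214,0],[-0.0256,-0.0214,0],[-0.0256,-0.0214,0],[-0.0256,-0.0214,0],[-0.0256,-0.0214,0],[-0.0256,-0.0214,0],[-0.0256,-0.0214,0],[-0.0256,-0.0214,0]],"twist":[[0,0,0],[0,0,0],[0,0,0],[0,0,0],[0,0,0],[0,0,0],[0,0,0],[0,0,0],[0,0,0],[0,0,0],[0,0,0],[0,0,0],[0,0,0],[0,0,0]]}'
python3 -m creep '{"delta_pos":[[0,0,0],[0,0,0],[0,0,0],[0,0,0],[0,0,0],[0,0,0],[0,0,0],[0,0,0],[0,0,0],[0,0,0],[0,0,0],[0,0,0],[0,0,0],[0,0,0],[0,0,0],[0,0,0]],"twist":[[0,0,6.7],[0,0,6.7],[0,0,6.7],[0,0,6.7],[0,0,6.7],[0,0,6.7],[0,0,6.7],[0,0,6.7],[0,0,6.7],[0,0,6.7],[0,0,6.7],[0,0,6.7],[0,0,6.7],[0,0,6.7],[0,0,6.7],[0,0,6.7]]}'
python3 - <<'E'
from h import *
from workcell import *
p=camera_params("wrist");im,d=get_image("wrist");pickle.dump((im,d,p),open("w1.pkl","wb"))
cv2.imwrite("pics/w1.png",im[:,:,::-1]);P=cloud(d,p)
m=((d>0)&(P[...,2]>34)&(P[...,2]<60)).astype(np.uint8);k,l,s,c=cv2.connectedComponentsWithStats(m)
for i in range(1,k):
    if s[i,4]>1500: Q=P[l==i];print(c[i].round(),s[i,4],rect(Q),np.percentile(Q[:,2],[5,50,95]).round(1))
go([445,191,222],-36.3)
E
```

```text
t 0.1 pos [202.8 590.7 222. ] yaw y 71.1 F [0.5 0.9 0.5] w 88.1
shift [-0.3589 -0.2993  0.0004]
twist [-6.0000e-02  7.0000e-02  1.0735e+02]
t: 1.27
ee_pos: [445.0, 189.7, 222.5]
orientation: [-0.517, -3.098, 0.0]
ft_force: [1.4, 0.3, 0.9]
width: 88.3
grasp_force: 0.0
t: 2.6
ee_pos: [444.4, 191.2, 222.4]
orientation: [-2.805, -1.414, 0.001]
ft_force: [0.0, 0.1, -0.8]
width: 87.8
grasp_force: 0.0
[200.  24.] 3984 (array([481.6, 363.1]), array([41.9, 80.6]), np.float32(144.6)) [37.1 39.7 41.2]
[277. 181.] 5134 (array([447.4, 190.9]), array([129.2,  50.1]), np.float32(53.6)) [37.4 39.5 41.7]
[ 94. 236.] 4439 (array([235.6, 267.5]), array([129.6,  50.2]), np.float32(24.9)) [37.  39.4 41.5]
[481. 233.] 1532 (array([595.9,  11.3]), array([187.8,   9.4]), np.float32(0.6)) [34.7 42.3 56.1]
t 2.65 pos [444.4 191.2 222.4] yaw y -36.9 F [ 0.5 -1.  -0.2] w 87.8
shift [0.0002 0.0007 0.0004]
twist [-0.02  0.03 -0.58]
```

View pics/w1.png

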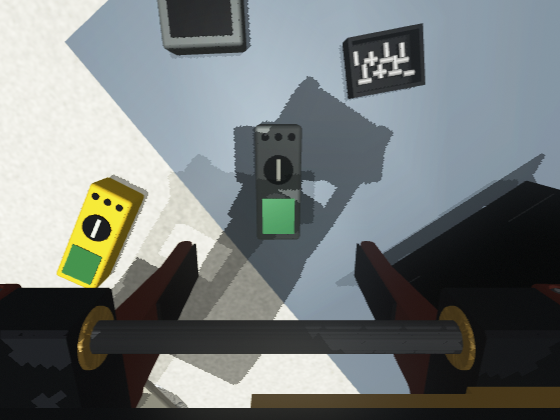

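The wrist view shows the tester at pixel (277,181), measured at (447,191) with heading 53.6° and its top at 39.5. That agrees with the top view. I descend and grasp.

```bash
python3 -m creep '{"delta_pos":[[0.0016,0.002,0.024],[0,0,0.028],[0,0,0.028],[0,0,0.028],[0,0,0.028],[0,0,0.028],[0,0,0.020],[0,0,0.012],[0,0,0.008],[0,0,0.004],[0,0,0]],"twist":[[0,0,-0.5],[0,0,0],[0,0,0],[0,0,0],[0,0,0],[0,0,0],[0,0,0],[0,0,0],[0,0,0],[0,0,0],[0,0,0]]}'
python3 -m creep '{"delta_pos":[[0,0,0],[0,0,0],[0,0,0],[0,0,0],[0,0,0],[0,0,0],[0,0,0],[0,0,0]],"twist":[[0,0,0],[0,0,0],[0,0,0],[0,0,0],[0,0,0],[0,0,0],[0,0,0],[0,0,0]]}' 0
python3 - <<'E'
from h import *
# case geometry from wrist view w1 and top view
for n,(im,d,p) in (("w",pickle.load(open("w1.pkl","rb"))),("top",pickle.load(open("d0.pkl","rb"))["top"])):
    P=cloud(d,p);x,y,z=np.moveaxis(P,-1,0);ok=(d>0)&(x>430)&(x<720)&(y>-220)&(y<60)
    for lo,hi in((3,16),(52,66),(36,48),(66,90),(90,260)):
        Q=P[ok&(z>lo)&(z<hi)]
        if len(Q)>30: print(n,lo,hi,len(Q),rect(Q),np.percentile(Q,[2,50,98],axis=0).round(0).tolist())
E
```

```text
t: 3.57
ee_pos: [446.9, 191.3, 14.2]
orientation: [-2.794, -1.436, 0.002]
ft_force: [0.3, 0.1, -0.3]
width: 87.4
grasp_force: 0.0
t: 4.23
ee_pos: [447.3, 191.5, 15.0]
orientation: [2.795, 1.435, 0.001]
ft_force: [-0.1, -0.5, 5.3]
width: 49.9
grasp_force: 29.9
w 3 16 990 (array([594.7,  25.4]), array([190.8,  37.1]), np.float32(0.2)) [[503.0, 7.0, 3.0], [600.0, 8.0, 10.0], [686.0, 10.0, 16.0]]
w 52 66 565 (array([592.1,  15.6]), array([178.7,   4.6]), np.float32(0.5)) [[506.0, 15.0, 57.0], [604.0, 16.0, 63.0], [677.0, 18.0, 66.0]]
w 36 48 1136 (array([596. ,   8.3]), array([187.6,   3.3]), np.float32(0.5)) [[506.0, 7.0, 36.0], [602.0, 8.0, 42.0], [686.0, 10.0, 48.0]]
w 66 90 2278 (array([590.1,  18.4]), array([173.7,   5.8]), np.float32(0.3)) [[508.0, 16.0, 67.0], [591.0, 18.0, 78.0], [667.0, 21.0, 90.0]]
w 90 260 5106 (array([581.2,  22. ]), array([151.3,   8.8]), np.float32(0.6)) [[511.0, 18.0, 91.0], [588.0, 21.0, 116.0], [643.0, 25.0, 158.0]]
top 3 16 2399 (array([575.2, -80. ]), array([289.1, 279.7]), np.float32(0.1)) [[439.0, -213.0, 3.0], [537.0, -75.0, 6.0], [708.0, 52.0, 14.0]]
top 52 66 527 (array([571.4, -77.5]), array([238.2, 171.8]), np.float32(0.8)) [[453.0, -144.0, 52.0], [572.0, -78.0, 59.0], [688.0, 8.0, 65.0]]
top 36 48 814 (array([568.6, -79.6]), array([161.4, 240.7]), np.float32(176.8)) [[453.0, -138.0, 37.0], [621.0, -69.0, 44.0], [684.0, -14.0, 48.0]]
top 66 90 144 (array([557.1, -76.3]), array([177.8, 215.4]), np.float32(178.2)) [[454.0, -163.0, 66.0], [569.0, -149.0, 81.0], [653.0, 11.0, 89.0]]
top 90 260 646 (array([569.9, -95.2]), array([233.4, 247.8]), np.float32(90.5)) [[453.0, -216.0, 94.0], [569.0, 15.0, 174.0], [676.0, 28.0, 213.0]]
```

The grasp holds at 49.9 mm wide and 29.9 N. I lift clear of the lid, whose top is about z 213, then cross over it and turn.

```bash
python3 -m creep '{"delta_pos":[[0,0,-0.008],[0,0,-0.02],[0,0,-0.03],[0,0,-0.03],[0,0,-0.03],[0,0,-0.03],[0,0,-0.03],[0,0,-0.03],[0,0,-0.03],[0,0,-0.017],[0,0,0]],"twist":[[0,0,0],[0,0,0],[0,0,0],[0,0,0],[0,0,0],[0,0,0],[0,0,0],[0,0,0],[0,0,0],[0,0,0],[0,0,0]]}'
python3 -m creep '{"delta_pos":[[-0.007,0.0086,0],[-0.01405,0.01717,0],[-0.01405,0.01717,0],[-0.01405,0.01717,0],[-0.01405,0.01717,0],[-0.01405,0.01717,0],[-0.01405,0.01717,0],[-0.01405,0.01717,0],[-0.01405,0.01717,0],[-0.01405,0.01717,0],[-0.01405,0.01717,0],[-0.01405,0.01717,0],[-0.007,0.0086,0],[0,0,0],[0,0,0],[0,0,0],[0,0,0],[0,0,0],[0,0,0],[0,0,0]],"twist":[[0,0,0],[0,0,0],[0,0,0],[0,0,0],[0,0,0],[0,0,0],[0,0,0],[0,0,0],[0,0,0],[0,0,0],[0,0,0],[0,0,0],[0,0,0],[0,0,-6.15],[0,0,-6.15],[0,0,-6.15],[0,0,-6.15],[0,0,-6.15],[0,0,-6.15],[0,0,0]]}'
python3 - <<'E'
from h import *
from workcell import *
o=get_obs()
p=camera_params("wrist");im,d=get_image("wrist");pt=camera_params("top");it,dt=get_image("top")
pickle.dump((im,d,p,it,dt,pt),open("w2.pkl","wb"))
cv2.imwrite("pics/w2.png",im[:,:,::-1])
M=R.from_rotvec(o["orientation"]);print("cam in tool",M.inv().apply(p["extrinsics"][:3,3]-o["ee_pos"]).round(),"axis",M.inv().apply(p["extrinsics"][:3,2]).round(2))
go([513,-67,270],0.5)
for im,d,p in((im,d,p),(it,dt,pt)):
    P=cloud(d,p);x,y,z=np.moveaxis(P,-1,0);ok=(d>0)&(x>430)&(x<720)&(y>-240)&(y<60)
    for lo,hi in((5,16),(38,48),(54,66),(66,90),(100,220)):
        Q=P[ok&(z>lo)&(z<hi)]
        if len(Q)>30: print(lo,hi,len(Q),rect(Q),np.percentile(Q,[2,50,98],axis=0).round(0).tolist())
E
```

```text
t: 5.15
ee_pos: [448.9, 192.1, 273.7]
orientation: [2.794, 1.435, 0.011]
ft_force: [1.1, -0.7, -2.0]
width: 50.1
grasp_force: 29.9
t: 6.82
ee_pos: [515.1, -65.6, 267.9]
orientation: [-2.191, -2.248, 0.003]
ft_force: [-0.7, -0.0, -2.4]
width: 49.9
grasp_force: 29.9
cam in tool [  79.    1. -161.] axis [-0.29  0.    0.96]
t 6.9167 pos [515.5 -65.5 268.4] yaw y 1.1 F [ 0.1 -0.4 -2.1] w 50.0
shift [-0.0014 -0.0026 -0.0015]
twist [-0.13 -0.02  0.56]
5 16 2354 (array([572.9, -68. ]), array([226.3, 139. ]), np.float32(0.2)) [[465.0, -137.0, 5.0], [548.0, -15.0, 7.0], [685.0, -0.0, 15.0]]
38 48 5314 (array([573. , -67.8]), array([226.3, 140.2]), np.float32(0.3)) [[588.0, -137.0, 39.0], [632.0, -65.0, 46.0], [685.0, -17.0, 48.0]]
54 66 2327 (array([572.8, -67. ]), array([235.4, 150.9]), np.float32(0.4)) [[457.0, -141.0, 55.0], [638.0, -10.0, 59.0], [690.0, 8.0, 66.0]]
66 90 410 (array([572.4, -67.1]), array([230.5, 154.9]), np.float32(0.4)) [[463.0, -142.0, 66.0], [578.0, 9.0, 78.0], [680.0, 11.0, 90.0]]
100 220 8776 (array([572.7, -96.9]), array([234.1, 250.4]), np.float32(90.4)) [[461.0, -214.0, 109.0], [572.0, 21.0, 207.0], [683.0, 28.0, 210.0]]
5 16 512 (array([575.9, -69.1]), array([257.3, 286.2]), np.float32(179.2)) [[448.0, -54.0, 5.0], [537.0, -11.0, 8.0], [713.0, 55.0, 14.0]]
38 48 183 (array([569., -25.]), array([ 51.5, 233.3]), np.float32(179.7)) [[453.0, -49.0, 39.0], [639.0, -33.0, 44.0], [684.0, -4.0, 48.0]]
54 66 176 (array([570.8, -21.3]), array([ 60.4, 236.3]), np.float32(179.4)) [[453.0, -49.0, 54.0], [575.0, 4.0, 59.0], [688.0, 8.0, 66.0]]
100 220 430 (array([570.2, -77.2]), array([233.9, 211.6]), np.float32(0.5)) [[453.0, -179.0, 104.0], [566.0, 22.0, 205.0], [679.0, 29.0, 214.0]]
```

View pics/w2.png

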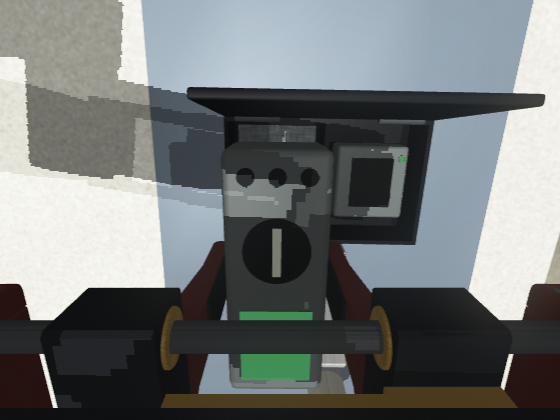

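The wrist view shows the tester held straight. Its top end is at (277,150), the charger is at (372,183), the pad strip at (277,133) and the lid edge at (365,97). The case centre comes out at (572.8,-67.0) with yaw 0.4°, and the sizes match. Now I check where the held tester sits in the gripper.

Run:
```python
from h import *
from workcell import *
im,d,p,*_=pickle.load(open("w2.pkl","rb"));o=get_obs();M=R.from_rotvec(o["orientation"])
P=M.inv().apply((cloud(d,p)-o["ee_pos"]).reshape(-1,3)).reshape(d.shape+(3,))
m=(d>0)&(P[...,2]<-20)&(P[...,2]>-36)&(np.abs(P[...,1])<24.9)&(np.abs(P[...,0])<90)
Q=P[m];print("tool frame",len(Q),rect(Q),np.percentile(Q,[1,50,99],axis=0).round(1).tolist())
P=cloud(d,p);x,y,z=np.moveaxis(P,-1,0)
q=P[(d>0)&(x>485)&(x<545)&(y>-15)&(y<-5)&(z<30)];print("pad",np.percentile(q[:,2],[10,50,90]).round(1),len(q))
print(o["qpos"].round(3));go([515.3,-67.4,60],0.4)
```

```text
tool frame 21287 (array([-1.1, -0. ]), array([ 49.8, 129.5]), np.float32(180.0)) [[-62.6, -24.4, -27.3], [19.1, -0.0, -24.1], [62.7, 24.1, -21.0]]
pad [6.4 7.3 8.4] 370
[-0.149  0.215  1.815  0.     1.114 -0.168]
t 6.9167 pos [515.5 -65.5 268.4] yaw y 1.1 F [ 0.1 -0.4 -2.1] w 50.0
shift [-1.900e-03  2.000e-04  2.084e-01]
twist [-0.13 -0.02  0.66]
```

```bash
python3 -m creep '{"delta_pos":[[-0.0008,0,0.012],[0,0,0.024],[0,0,0.024],[0,0,0.024],[0,0,0.024],[0,0,0.024],[0,0,0.024],[0,0,0.024],[0,0,0.02],[0,0,0.01],[0,0,0]],"twist":[[0,0,0.6],[0,0,0],[0,0,0],[0,0,0],[0,0,0],[0,0,0],[0,0,0],[0,0,0],[0,0,0],[0,0,0],[0,0,0]]}'
python3 -c "
from h import *
go([515.3,-66.3,26],0.4)"
```

```text
t: 7.83
ee_pos: [514.6, -66.2, 57.4]
orientation: [-2.208, -2.229, 0.004]
ft_force: [-0.5, -0.0, -2.1]
width: 49.7
grasp_force: 29.9
t 7.8333 pos [514.6 -66.2  57.4] yaw y 0.5 F [-0.5 -0.  -2.1] w 49.7
shift [-0.0002  0.0009  0.0314]
twist [-0.27 -0.04  0.13]
```

```bash
python3 -m creep '{"delta_pos":[[0,0,0.008],[0,0,0.008],[0,0,0.006],[0,0,0.004],[0,0,0.003],[0,0,0.002],[0,0,0]],"twist":[[0,0,0],[0,0,0],[0,0,0],[0,0,0],[0,0,0],[0,0,0],[0,0,0]]}'
python3 -m creep '{"delta_pos":[[0,0,0.001],[0,0,0.001],[0,0,0]],"twist":[[0,0,0],[0,0,0],[0,0,0]]}'
```

```text
t: 8.42
ee_pos: [516.3, -66.4, 28.5]
orientation: [-2.209, -2.234, 0.0]
ft_force: [0.7, -0.5, -2.0]
width: 49.8
grasp_force: 29.9
t: 8.67
ee_pos: [516.5, -66.4, 26.7]
orientation: [2.209, 2.234, 0.0]
ft_force: [0.1, 0.8, -1.8]
width: 49.9
grasp_force: 29.9
```

```bash
python3 -m creep '{"delta_pos":[[0,0,0.001],[0,0,0.001],[0,0,0]],"twist":[[0,0,0],[0,0,0],[0,0,0]]}'
python3 -m creep '{"delta_pos":[[0,0,0.001],[0,0,0],[0,0,0]],"twist":[[0,0,0],[0,0,0],[0,0,0]]}'
```

```text
t: 8.92
ee_pos: [516.3, -66.4, 24.6]
orientation: [-2.209, -2.234, 0.0]
ft_force: [0.3, -0.0, -1.0]
width: 50.1
grasp_force: 29.9
t: 9.17
ee_pos: [516.4, -66.4, 23.6]
orientation: [-2.209, -2.234, 0.0]
ft_force: [0.2, -0.3, -1.8]
width: 50.2
grasp_force: 29.9
```

```bash
python3 -m creep '{"delta_pos":[[0,0,0.001],[0,0,0],[0,0,0]],"twist":[[0,0,0],[0,0,0],[0,0,0]]}'
python3 -m creep '{"delta_pos":[[0,0,0.0007],[0,0,0],[0,0,0]],"twist":[[0,0,0],[0,0,0],[0,0,0]]}'
```

```text
t: 9.42
ee_pos: [516.5, -66.4, 23.0]
orientation: [2.209, 2.234, 0.0]
ft_force: [-1.4, 0.1, 4.1]
width: 49.6
grasp_force: 29.9
t: 9.67
ee_pos: [516.5, -66.4, 23.0]
orientation: [2.209, 2.234, 0.0]
ft_force: [-4.1, -0.1, 12.3]
width: 49.9
grasp_force: 29.9
```

The tester is on the pad: the force went from -1.8 to +12 N at TCP z 23, as predicted. I open the fingers a little, since there are walls close by, then rise and look.

```bash
python3 -m creep '{"delta_pos":[[0,0,-0.0007],[0,0,0],[0,0,0],[0,0,0],[0,0,0]],"twist":[[0,0,0],[0,0,0],[0,0,0],[0,0,0],[0,0,0]]}' 0.68
python3 -m creep '{"delta_pos":[[0,0,-0.006],[0,0,-0.015],[0,0,-0.03],[0,0,-0.03],[0,0,-0.03],[0,0,-0.03],[0,0,-0.03],[0,0,-0.03],[0,0,-0.03],[0,0,-0.015],[0,0,0]],"twist":[[0,0,0],[0,0,0],[0,0,0],[0,0,0],[0,0,0],[0,0,0],[0,0,0],[0,0,0],[0,0,0],[0,0,0],[0,0,0]]}'
python3 - <<'E'
from h import *
from workcell import *
p=camera_params("wrist");im,d=get_image("wrist");cv2.imwrite("pics/w3.png",im[:,:,::-1])
P=cloud(d,p);x,y,z=np.moveaxis(P,-1,0);ok=(d>0)
Q=P[ok&(x>470)&(x<560)&(y>-136)&(y<3)&(z>40)&(z<54)];print("tester",rect(Q),np.percentile(Q[:,2],[5,50,95]).round(1))
Q=P[ok&(x>450)&(x<700)&(y>5)&(y<80)&(z>198)&(z<230)];print("lid edge",np.percentile(Q,[1,50,99],axis=0).round(1).tolist())
Q=P[ok&(x>540)&(x<610)&(y<-150)&(y>-280)&(z>75)&(z<200)];print("bar",len(Q),np.percentile(Q,[1,50,99],axis=0).round(1).tolist() if len(Q) else"")
go([572.5,65,265],0.4)
E
```

```text
t: 10.08
ee_pos: [516.4, -66.4, 22.5]
orientation: [-2.209, -2.234, 0.0]
ft_force: [-0.1, -0.1, 0.2]
width: 59.9
grasp_force: 0.0
t: 11.0
ee_pos: [518.4, -66.7, 272.9]
orientation: [2.205, 2.23, 0.007]
ft_force: [0.4, -0.4, 0.3]
width: 59.8
grasp_force: 0.0
tester (array([517.1, -67.1]), array([ 50. , 128.1]), np.float32(90.0)) [45.4 47.6 49.7]
lid edge [[457.9, 19.2, 198.9], [570.8, 23.7, 208.7], [686.0, 28.6, 210.5]]
bar 1803 [[548.4, -221.1, 82.7], [571.4, -177.6, 121.3], [585.7, -150.6, 179.4]]
t 11.05 pos [517.3 -66.5 270.6] yaw y 0.6 F [ 0.  -0.9 -0.4] w 59.4
shift [0.1309 0.0567 0.0057]
twist [0.23 0.04 0.25]
```

View pics/w3.png

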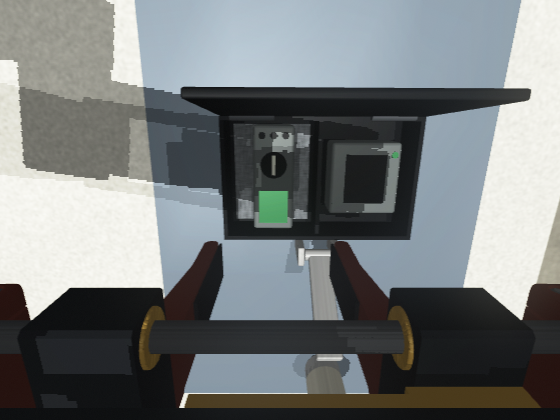

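The tester lies face up on the pad at (272,180), at world (517,-67) with its top at 47.6, aligned at 90.0°. The charger at (365,178) hasn't moved. The lid edge is at about y 24-29, z 209, and the bar leans out at (322,300). Next I shut the fingers, go behind the lid and push it over along its arc.

```bash
python3 -m creep '{"delta_pos":[[0.0081,0.0035,0],[0.0164,0.0071,0],[0.0164,0.0071,0],[0.0164,0.0071,0],[0.0164,0.0071,0],[0.0164,0.0071,0],[0.0164,0.0071,0],[0.0164,0.0071,0],[0.0081,0.0035,0],[0,0,0.01],[0,0,0.02],[0,0,0.02],[0,0,0.02],[0,0,0.01],[0,0,0.005],[0,0,0]],"twist":[[0,0,0],[0,0,0],[0,0,0],[0,0,0],[0,0,0],[0,0,0],[0,0,0],[0,0,0],[0,0,0],[0,0,0],[0,0,0],[0,0,0],[0,0,0],[0,0,0],[0,0,0],[0,0,0]]}' 0
python3 -m creep '{"delta_pos":[[-0.006,0,0],[-0.006,0,0],[-0.006,0,0],[-0.006,0,0],[-0.006,0,0],[-0.006,0,0],[-0.006,0,0],[-0.006,0,0],[-0.006,0,0.001],[-0.006,0,0.001],[-0.006,0,0.001],[-0.006,0,0.002]],"twist":[[0,0,0],[0,0,0],[0,0,0],[0,0,0],[0,0,0],[0,0,0],[0,0,0],[0,0,0],[0,0,0],[0,0,0],[0,0,0],[0,0,0]]}'
python3 - <<'E'
from h import *
go([572.5,-4,174],0.4)
E
```

```text
t: 12.38
ee_pos: [570.5, 64.7, 182.1]
orientation: [-2.208, -2.232, 0.004]
ft_force: [0.3, 0.3, -0.0]
width: 0.5
grasp_force: 0.0
t: 13.38
ee_pos: [572.6, -7.4, 178.7]
orientation: [2.209, 2.234, 0.0]
ft_force: [0.7, 2.3, 3.6]
width: 0.5
grasp_force: 1.5
t 13.3833 pos [572.6  -7.4 178.7] yaw y 0.7 F [0.7 2.3 3.6] w 0.5
shift [ 0.0034 -0.      0.0047]
twist [0.02 0.01 0.25]
```

```bash
python3 -m creep '{"delta_pos":[[-0.0064,0,0.0037],[-0.0064,0,0.0037],[-0.0064,0,0.0037],[-0.0064,0,0.0037],[-0.0062,0,0.0041],[-0.0062,0,0.0041],[-0.0062,0,0.0041],[-0.0062,0,0.0041],[-0.005,0,0.0056],[-0.005,0,0.0056],[-0.005,0,0.0056],[-0.005,0,0.0056],[-0.0034,0,0.0068],[-0.0034,0,0.0068],[-0.0034,0,0.0068],[-0.0034,0,0.0068]],"twist":[[0,0,0],[0,0,0],[0,0,0],[0,0,0],[0,0,0],[0,0,0],[0,0,0],[0,0,0],[0,0,0],[0,0,0],[0,0,0],[0,0,0],[0,0,0],[0,0,0],[0,0,0],[0,0,0]]}'
python3 -m creep '{"delta_pos":[[-0.0015,0,0.006],[-0.0015,0,0.006],[-0.0015,0,0.006],[-0.001,0,0.005],[0,0,0.003],[0,0,0.002],[0,0,0]],"twist":[[0,0,0],[0,0,0],[0,0,0],[0,0,0],[0,0,0],[0,0,0],[0,0,0]]}'
```

```text
t: 14.72
ee_pos: [573.3, -91.0, 97.1]
orientation: [-2.209, -2.234, -0.0]
ft_force: [0.1, 2.5, 1.2]
width: 0.7
grasp_force: 0.6
t: 15.3
ee_pos: [573.3, -96.2, 69.4]
orientation: [-2.208, -2.234, 0.0]
ft_force: [0.1, -0.7, 0.0]
width: 0.5
grasp_force: 0.0
```

```bash
python3 -m creep '{"delta_pos":[[0,0,0.001],[0,0,0.001],[0,0,0]],"twist":[[0,0,0],[0,0,0],[0,0,0]]}'
python3 -m creep '{"delta_pos":[[0,0,0.0006],[0,0,0.0006],[0,0,0]],"twist":[[0,0,0],[0,0,0],[0,0,0]]}'
```

```text
t: 15.55
ee_pos: [573.6, -96.2, 68.8]
orientation: [2.209, 2.234, 0.0]
ft_force: [-1.4, 0.5, 7.6]
width: 0.1
grasp_force: 3.8
t: 15.8
ee_pos: [573.6, -96.2, 68.7]
orientation: [2.208, 2.234, 0.0]
ft_force: [-6.0, 1.1, 18.7]
width: 0.6
grasp_force: 9.1
```

The lid is shut, with firm contact at z 68.7 against the expected 68.5. I rise, go around behind the bar over its top, and come down at its outer side.

```bash
python3 -m creep '{"delta_pos":[[0,0,-0.01],[0,0,-0.025],[0,0,-0.03],[0,0,-0.03],[0,0,-0.03],[0,0,-0.03],[0,0,-0.03],[0,0,-0.02],[0,0,0]],"twist":[[0,0,0],[0,0,0],[0,0,0],[0,0,0],[0,0,0],[0,0,0],[0,0,0],[0,0,0],[0,0,0]]}'
python3 - <<'E'
from h import *
from workcell import *
p=camera_params("top");im,d=get_image("top");ps=camera_params("scene");ims,ds=get_image("scene")
cv2.imwrite("pics/s4.png",cv2.resize(ims[180:380,100:380,::-1],None,fx=2.5,fy=2.5))
for n,d,p in(("top",d,p),("scene",ds,ps)):
    P=cloud(d,p);x,y,z=np.moveaxis(P,-1,0)
    Q=P[(d>0)&(x>456)&(x<688)&(y>-130)&(y<5)&(z<120)&(z>30)];print(n,"lid z",np.percentile(Q[:,2],[2,50,98]).round(1),len(Q))
    Q=P[(d>0)&(x>545)&(x<600)&(y<-160)&(y>-280)&(z>95)&(z<200)];print("bar",len(Q),np.percentile(Q,[1,50,99],axis=0).round(1).tolist())
go([573.3,-262,270],0.4)
E
```

```text
t: 16.55
ee_pos: [576.0, -96.6, 277.1]
orientation: [2.204, 2.229, 0.008]
ft_force: [0.6, 0.1, -0.4]
width: 0.4
grasp_force: 0.0
top lid z [60.6 67.7 74.8] 2058Traceback (most recent call last):
  File "<stdin>", line 8, in <module>
    return _quantile_unchecked(
        a, q, axis, out, overwrite_input, method, keepdims, weights)
    return _ureduce(a,
                    func=_quantile_ureduce_func,
    ...<5 lines>...
                    overwrite_input=overwrite_input,
                    method=method)
    r = func(a, **kwargs)
    result = _quantile(arr,
                       quantiles=q,
    ...<2 lines>...
                       out=out,
                       weights=wgt)
    slices_having_nans = np.isnan(arr[-1, ...])
                                  ~~~^^^^^^^^^
IndexError: index -1 is out of bounds for axis 0 with size 0
```

View pics/s4.png

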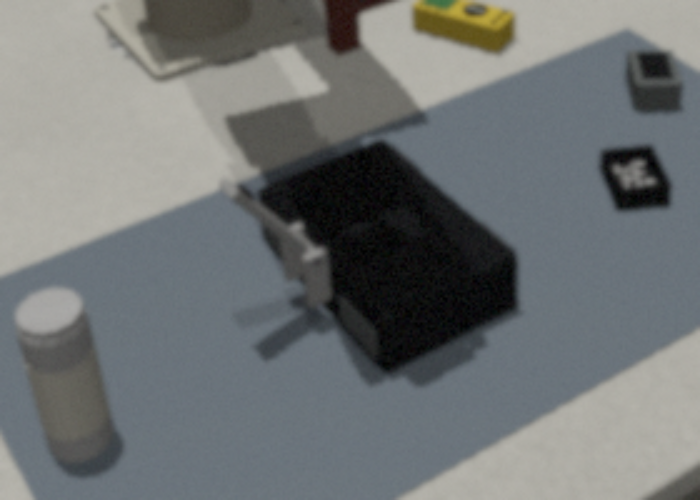

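The lid lies flat on the case (about z 68, crop centre (390,250)). The bar still leans out, from (315,265) to (230,187), with the can well clear at (65,370).

```bash
python3 -m creep '{"delta_pos":[[-0.009,0,0],[-0.0185,0,0],[-0.0185,0,0],[-0.0185,0,0],[-0.0185,0,0],[-0.0185,0,0],[-0.0185,0,0],[-0.0185,0,0],[-0.0185,0,0],[-0.009,0,0],[0,0,0.012],[0,0,0.024],[0,0,0.024],[0,0,0.024],[0,0,0.02],[0,0,0.015],[0,0,0.006],[0,0,0]],"twist":[[0,0,0],[0,0,0],[0,0,0],[0,0,0],[0,0,0],[0,0,0],[0,0,0],[0,0,0],[0,0,0],[0,0,0],[0,0,0],[0,0,0],[0,0,0],[0,0,0],[0,0,0],[0,0,0],[0,0,0],[0,0,0]]}'
python3 - <<'E'
from h import *
go([573.3,-228,160],0.4)
E
```

```text
t: 18.15
ee_pos: [573.7, -260.8, 143.8]
orientation: [-2.205, -2.231, 0.002]
ft_force: [0.0, 0.2, 0.2]
width: 0.4
grasp_force: 0.0
t 18.15 pos [ 573.7 -260.8  143.8] yaw y 0.7 F [0.  0.2 0.2] w 0.4
shift [ 0.0328 -0.0001 -0.0161]
twist [-0.25 -0.13  0.28]
```

```bash
python3 -m creep '{"delta_pos":[[0.0066,0,-0.0032],[0.0066,0,-0.0032],[0.0066,0,-0.0032],[0.0066,0,-0.0032],[0.0066,0,-0.0032],[0.0056,0,-0.001],[0.0056,0,-0.001],[0.0056,0,-0.001],[0.0056,0,-0.001],[0.0056,0,-0.001],[0.0062,0,-0.0016],[0.0062,0,-0.0016],[0.0062,0,-0.0016],[0.0062,0,-0.0016],[0.0062,0,-0.0016],[0.0063,0,0.0005],[0.0063,0,0.0005],[0.0063,0,0.0005],[0.0063,0,0.0005]],"twist":[[0,0,0],[0,0,0],[0,0,0],[0,0,0],[0,0,0],[0,0,0],[0,0,0],[0,0,0],[0,0,0],[0,0,0],[0,0,0],[0,0,0],[0,0,0],[0,0,0],[0,0,0],[0,0,0],[0,0,0],[0,0,0],[0,0,0]]}'
python3 -m creep '{"delta_pos":[[0.0058,0,0.002],[0.0058,0,0.002],[0.0058,0,0.002],[0.0058,0,0.002],[0.0051,0,0.0035],[0.0051,0,0.0035],[0.0051,0,0.0035],[0.0051,0,0.0035],[0.0041,0,0.0047],[0.0041,0,0.0047],[0.0041,0,0.0047],[0.0041,0,0.0047],[0.0026,0,0.0056],[0.0026,0,0.0056],[0.0026,0,0.0056],[0.0026,0,0.0056]],"twist":[[0,0,0],[0,0,0],[0,0,0],[0,0,0],[0,0,0],[0,0,0],[0,0,0],[0,0,0],[0,0,0],[0,0,0],[0,0,0],[0,0,0],[0,0,0],[0,0,0],[0,0,0],[0,0,0]]}'
```

```text
t: 19.73
ee_pos: [573.9, -144.4, 173.6]
orientation: [2.209, 2.234, -0.0]
ft_force: [0.0, -1.5, -0.7]
width: 0.7
grasp_force: 0.7
t: 21.07
ee_pos: [573.1, -74.5, 109.8]
orientation: [-2.209, -2.234, 0.0]
ft_force: [0.1, -0.1, 0.5]
width: 0.2
grasp_force: 0.4
```

```bash
python3 -m creep '{"delta_pos":[[0.001,0,0.006],[0.001,0,0.006],[0.001,0,0.005],[0.001,0,0.004],[0,0,0.003],[0,0,0.002],[0,0,0]],"twist":[[0,0,0],[0,0,0],[0,0,0],[0,0,0],[0,0,0],[0,0,0],[0,0,0]]}'
python3 -m creep '{"delta_pos":[[0,0,0.0007],[0,0,0.0007],[0,0,0]],"twist":[[0,0,0],[0,0,0],[0,0,0]]}'
```

```text
t: 21.65
ee_pos: [572.9, -70.7, 84.0]
orientation: [-2.208, -2.234, 0.001]
ft_force: [-0.3, -0.1, -0.7]
width: 0.7
grasp_force: 0.0
t: 21.9
ee_pos: [573.2, -70.8, 83.4]
orientation: [2.209, 2.234, 0.0]
ft_force: [-1.0, 0.8, 1.4]
width: 0.6
grasp_force: 0.8
```

```bash
python3 -m creep '{"delta_pos":[[0,0,0.0007],[0,0,0.0007],[0,0,0]],"twist":[[0,0,0],[0,0,0],[0,0,0]]}'
python3 -m creep '{"delta_pos":[[0,0,0.0007],[0,0,0],[0,0,0]],"twist":[[0,0,0],[0,0,0],[0,0,0]]}'
```

```text
t: 22.15
ee_pos: [573.3, -70.8, 83.1]
orientation: [2.209, 2.234, 0.0]
ft_force: [-3.9, 0.7, 13.6]
width: 0.4
grasp_force: 7.0
t: 22.4
ee_pos: [573.3, -70.8, 83.0]
orientation: [2.208, 2.234, 0.001]
ft_force: [-6.5, 0.7, 19.2]
width: 0.4
grasp_force: 10.0
```

The bar is down: firm stop at z 83.0, which is the stated height. I rise and check.

```bash
python3 -m creep '{"delta_pos":[[0,0,-0.01],[0,0,-0.025],[0,0,-0.03],[0,0,-0.03],[0,0,-0.03],[0,0,-0.03],[0,0,-0.02],[0,0,-0.01],[0,0,0],[0,0,0]],"twist":[[0,0,0],[0,0,0],[0,0,0],[0,0,0],[0,0,0],[0,0,0],[0,0,0],[0,0,0],[0,0,0],[0,0,0]]}'
python3 - <<'E'
from h import *
from workcell import *
p=camera_params("wrist");im,d=get_image("wrist");cv2.imwrite("pics/w5.png",im[:,:,::-1])
P=cloud(d,p);x,y,z=np.moveaxis(P,-1,0);ok=d>0
for a,b in((-50,-36),(-75,-60),(-110,-90)):
    Q=P[ok&(abs(x-573)<9)&(y>a)&(y<b)];print("bar z at",a,np.median(Q[:,2]).round(1) if len(Q) else None)
Q=P[ok&(x>470)&(x<540)&(y>-120)&(y<-20)];A=np.c_[Q[:,:2],np.ones(len(Q))];k=np.linalg.lstsq(A,Q[:,2],rcond=None)[0];print("lid plane",k[:2].round(4),np.median(Q[:,2]).round(1))
p=camera_params("top");im,d=get_image("top");P=cloud(d,p)
x,y,z=np.moveaxis(P,-1,0);m=((d>0)&(z>18)&(z<60)&(x>150)&(x<720)&(y>30)&(y<640)).astype(np.uint8)
k,l,s,c=cv2.connectedComponentsWithStats(m)
for i in range(1,k):
    if s[i,4]>200:print(c[i].round(),rect(P[l==i]))
E
```

```text
t: 23.23
ee_pos: [572.9, -70.6, 265.6]
orientation: [2.209, 2.234, 0.0]
ft_force: [-1.1, 0.6, -0.7]
width: 0.2
grasp_force: 0.0
bar z at -50 368.2
bar z at -75 294.9
bar z at -110 82.3
lid plane [2.2332 2.2389] 355.1
[190. 194.] (array([484.3, 369.3]), array([58.1, 80.2]), np.float32(145.2))
[119. 191.] (array([486.1, 582.6]), array([ 52.1, 116. ]), np.float32(93.2))
[221. 280.] (array([233.1, 267.1]), array([130.3,  50.4]), np.float32(24.7))
```

View pics/w5.png

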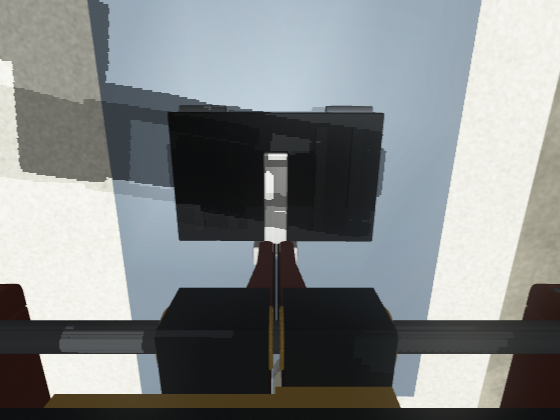

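The lid lies shut at (277,175) and the bar is flat along its middle, from (276,155) to (276,240). The depth readings nearer the hinge were blocked by the fingers. The bystanders haven't moved and the robot touches nothing, so I hand in.

```bash
python3 -c "
from workcell import *
print(close_job())"
```

```text
the job is handed in; nothing more can be done
None
```

The tester is face up on the pad in the empty compartment, the lid was shut and then the bar swung flat on it, and the job was handed in at about 23 s of the 59 s allowed; the hand-in returned no verdict.

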